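Row guide and pipette over the spot plate

TASK

Lay the aluminium straightedge down flush against the long edge of the white spot plate that faces the robot, roughly centred on it with its graduated lip towards the plate, as a guide for that row, and let go of it. Then take the pipette out of its foam rack, carry it upright over the rack of tubes without knocking anything, and stop with its tip about a centimetre above the centre of the plate's one wide well, never touching the plate or shifting the straightedge. Finish there, still holding the pipette upright and still.

Things in the scene. Friction and masses are not known exactly. Their poses are not given: they have to be found in the camera images.
- spot_plate: White porcelain spot plate, fixed to the table, 80 (x) x 130 (y) x 14 mm high, two rows of three shallow wells (6 mm deep). Origin: centre of its underside, on the table. Its x axis points roughly away from the robot; the long edge that faces the robot is the upright face at x = -40 mm. Small wells are 14 mm wide, one well is 24 mm wide.
- wide_well (a point): Centre of the mouth of the one 24 mm wide well, level with the plate's top face: at (-20, -40, 14) mm in the plate's frame, in the row next to the robot, at its right-hand end as the robot sees it.
- straightedge: Loose aluminium straightedge, 0.14 kg. Base: x -12 to +34 mm, 150 mm long (y), 6 mm thick; on it a grip rib, 12 mm thick (x -6 to +6), 90 mm long in y, top at z = 42 mm. Origin: underside, mid-length, below the rib. The graduated +x lip is the ruling edge (x = +34 mm); at the start it faces roughly away from the robot. Pinch the rib's upper half from above so the fingers clear the plate.
- edge_left (a point): Point on the straightedge's ruling edge, 70 mm to +y of its middle, 3 mm above its underside.
- edge_right (a point): Point on the straightedge's ruling edge, 70 mm to -y of its middle, 3 mm above its underside.
- pipette: Loose pipette, 0.085 kg, upright, tip down in a foam rack slot (lift 60 mm to clear). Origin level with the tip's end, z up. Long axis at x = -11, y = 0 mm. Body up to 28 mm wide in y, z 78 to 206; finger rest sticks out to x = +30 at z 185 to 201. Button above it on the axis, 20 mm wide cap, top at z = 239. Pinch across y from above, at the axis, z 185 to 206, button between the fingers.
- pipette_tip (a point): The lower end of the pipette's tip, at (-11, 0, 0) mm in the pipette's frame.
- foam_rack: White pipette rack, fixed, 140 (x) x 165 (y) x 62 mm high, with square slots 14 mm wide and 54 mm deep; the pipette stands with its tip in a 9 mm seat at the bottom of one, near the middle. Origin: centre of its underside.
- tube_rack: Light grey block rack of capped tubes, fixed, 56 (x) x 135 (y) x 42 mm high, between the pipette's rack and the plate; its long side runs roughly away from the robot. Origin: centre of its underside. The tubes in it reach 94 mm above the table.
- tube_0: Bystander: capped tube, 17 mm wide, 88 mm long, standing in the tube rack. Origin: its lower end.
- tube_1: Bystander: capped tube, 17 mm wide, 88 mm long, standing in the tube rack. Origin: its lower end.
- tube_2: Bystander: capped tube, 17 mm wide, 88 mm long, standing in the tube rack. Origin: its lower end.
- tube_3: Bystander: capped tube, 17 mm wide, 88 mm long, standing in the tube rack. Origin: its lower end.
- vial_0: Bystander: small white vial, 20 mm wide, 42 mm high, standing on the table. Origin: centre of its underside.
- vial_1: Bystander: small white vial, 20 mm wide, 42 mm high, standing on the table. Origin: centre of its underside.
- dropper: Bystander: dropper bottle, 27 mm wide, 86 mm high, standing on the table. Origin: centre of its underside.
Not all that is in view belongs to the job. What is shaped like the straightedge but blue is not meant.

How it is judged (in metres and radians):
On the way, in this order (a step that is already met when the one before it is completed fails the run):
1. the straightedge lies flush against the plate's near long edge, let go (x of edge_left in the frame of spot_plate between -0.0435 and -0.0375 m and x of edge_right in the frame of spot_plate between -0.0435 and -0.0375 m and y of straightedge in the frame of spot_plate between -0.04 and 0.04 m and height (world z) of straightedge below 0.004 m and angle between straightedge's own z axis and vertical below 0.05 rad and contact force between the fingers and straightedge below 0.1 N), for 0.2 s.
2. the pipette is lifted clear of its rack (height (world z) of pipette_tip above 0.075 m and contact force between the fingers and pipette above 0.5 N), for 0.1 s.
At the end, for the whole second after the job is handed in: Straightedge let go, flat, both ends of its edge within 3.5 mm of the plate's near face, middle within 40 mm of the plate's; pipette held still, within 0.15 rad of upright, tip within 6 mm of the wide well's centre and 3 to 18 mm above the plate's top, touching neither (all of step 1 and horizontal distance between pipette_tip and wide_well below 0.006 m and z of pipette_tip in the frame of wide_well between 0.003 and 0.018 m and angle between pipette's own z axis and vertical below 0.15 rad and linear speed of pipette below 0.02 m/s and contact force between the fingers and pipette above 0.5 N and contact force between pipette and spot_plate below 0.05 N and contact force between pipette and straightedge below 0.05 N); the arm keeps its last pose, push and grip.
It fails at once if a tube, vial or the dropper bottle is shifted by more than 20 mm or knocked over (distance of any of tube_0, tube_1, tube_2, tube_3, vial_0, vial_1, dropper from where it was at the start of the episode above 0.02 m or angle between any of tube_0, tube_1, tube_2, tube_3, vial_0, vial_1, dropper's own z axis and vertical above 0.5 rad).
It fails at once if the pipette is tipped well off upright (angle between pipette's own z axis and vertical above 0.45 rad).
It fails at once if the pipette touches the spot plate (contact force between pipette and spot_plate above 0.3 N).
It also fails if it takes over 67 s, if anything falls off the work surface, if the arm or the gripper's body presses on something with over 40 N, if the wrist force passes 120 N, or if a joint passes its speed limit or range.

ROBOT

A 7-joint arm with a two-finger parallel gripper is mounted at the origin on a cart in front of the work surface, level with it; the furniture and walls round the work are solid. World frame = base frame: x ahead of the robot, y to its left, z up, the work surface at z = 0. Lengths are in mm, angles in rad, forces in N, time in s.
With the tool pointing down it reaches from about 400 to 850 mm from the base axis. Payload 4.5 kg.
Tool frame: the origin (TCP) lies midway between the tips of the shut fingers; the grasp point (between the pads) lies 19 mm behind it (bot.grip_depth is the distance from the TCP to the grasp point, in mm); z points along the fingers, y is the line along which they close (so a half turn about z gives the same grasp; the last joint's range is limited). The gripper opens to 88 mm and grips with 3 to 60 N. Pads are 18 mm wide; open, the fingers measure 123 mm over their backs; the gripper's body (75 mm by 187 mm) begins 45 mm behind the grasp point.
Start: joints at [1.351, 0.689, -0.195, 1.565, 0.157, 0.902, -0.215], TCP at [156.956, -604.995, 238.743] pointing down, gripper open.
Joint ranges: [-3.01, 3.01], [-0.46, 2.08], [-1.47, 1.51], [0.13, 2.56], [-1, 4.14], [0.04, 2.09], [-2.66, 2.66]. Speed limits (rad/s): [2.57, 2.57, 3.14, 3.14, 3.14, 3.14, 3.14].

INTERFACE

Orientations are given as a unit quaternion [w, x, y, z].
In Python, from plant import bot gives the robot as it stands. Calls block until the motion is done:
- bot.move_ptp(position, orientation): joint-space move of the TCP to a pose.
- bot.line_to(position, orientation=None, rate=150, guard=None): straight line of the TCP; orientation=None keeps the orientation; rate is the mean speed in mm/s. With guard (N) it stops when the force on the tool has changed by that much, and returns True; else False.
- bot.move_j(angles): joint-space move.
- bot.gripper_open() and bot.close(): open the fingers fully, or close them until they stop; the grip force is fixed at half the most.
- bot.dwell(seconds).
- bot.solve_ik(position, orientation): joint angles nearest the present ones, or None.
- bot.grab_frame(name): name is "side" or "top" or "wrist"; returns a dict with "frame" (384x512x3 uint8, blue, green, red), "range_z" (384x512 float32, mm along the optical axis (not along the pixel's ray), 0 where there is no reading), "fovy" (degrees; the focal length in pixels is half the picture's height over the tangent of half this angle, whatever the lens; pixels are square), "cx", "cy" (the principal point, pixels), "D" ([k1, k2, p1, p2, k3] as OpenCV has them; the pictures are not rectified), "rvec" (rotation vector, rad) and "tvec" (3), from world to camera coordinates, as OpenCV has them; the wrist camera has in their place "T_tool_cam" (4x4, takes a point from camera to tool coordinates, whose origin is the TCP and whose axes are the flange's). Camera axes: x right, y down, z forward; pixel columns grow to the right and rows downward; lengths in mm; the calibration is good to about 2 mm. A picture is of the moment at which its call begins: read the wrist's pose just before it.
A pose or a line that the arm cannot do raises bot.MotionError and nothing moves.
- bot.sign_off(): hands the job in; it is judged then, once.
Readings, each from a call of its own:
- bot.read_t(): time.
- bot.read_joint_pos(): joint angles.
- bot.read_dq(): joint speeds.
- bot.read_effort(): joint torques, N m.
- bot.read_ee_pos(): TCP position.
- bot.read_tcp_rot(): TCP orientation.
- bot.read_force(): force on the tool from outside, world axes, zero at the start.
- bot.read_moment(): the same for the moment, N m.
- bot.read_finger_gap(): opening from 0.0 (shut) to 1.0 (fully open).
- bot.read_finger_force(): force on a finger pad.
Only numpy, scipy, OpenCV 4.12 (cv2) and the standard library are available. Lean on these libraries where they do the work, as an engineer would, in place of code of your own. Each camera call takes 0.05 s, during which the arm holds its last target. There are 200 camera calls.

## Working session

There is one attempt and no reset: what is moved stays moved. The work goes in short steps, each a Python script; the robot and the scene stay as the last script left them, time stands still between calls to the robot, and variables do not carry over. Pictures are saved under pics/ and viewed, at most 10 in all, crops included, and the job is handed in when it is done.

```bash
ls; mkdir -p pics; python3 - <<'E'
from plant import bot
import cv2,pickle
for n in ("top","side"):
    f=bot.grab_frame(n); pickle.dump(f,open(n+".pkl","wb")); cv2.imwrite(f"pics/{n}0.png",f["frame"])
    print(n,{k:v for k,v in f.items() if k not in("frame","range_z")})
print(bot.read_t(),bot.read_tcp_rot())
E
```

```text
pics
top {'fovy': 55.588007026670056, 'cx': 254.63922759706696, 'cy': 194.63180690559975, 'D': array([-0.05356661,  0.        ,  0.        ,  0.        ,  0.        ]), 'rvec': array([ 2.14639709, -2.17786685,  0.14737157]), 'tvec': array([  97.40952164,  507.99198827, 1169.82053242])}
side {'fovy': 50.98729702470577, 'cx': 253.2679105178409, 'cy': 189.3894252353379, 'D': array([-0.03012828,  0.        ,  0.        ,  0.        ,  0.        ]), 'rvec': array([ 0.31289799, -2.57699104,  1.49289546]), 'tvec': array([ 532.88981116,   64.7282583 , 1198.9833468 ])}
0.1 [-8.08164249e-04  9.91956474e-01  1.26576763e-01 -1.54310215e-04]
```

View pics/top0.png

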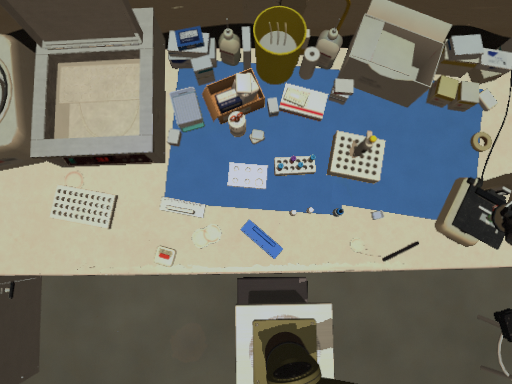

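View pics/side0.png

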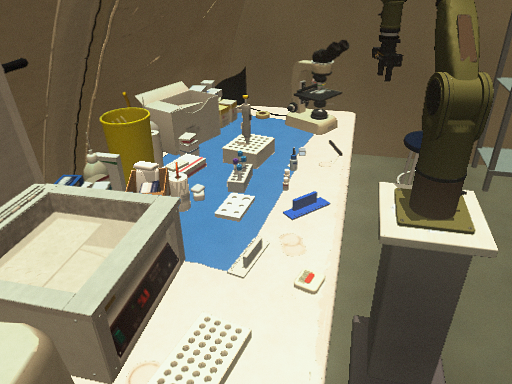

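The top view shows the spot plate at (248,175), the straightedge at (183,208) and its blue decoy at (262,240). The tube rack is at (295,165) and the foam rack at (358,157), with the pipette around (362,145). The vials are at (293,212) and (310,210), and the dropper is at (338,211). Next I'll turn these into rough world positions.

```bash
cat > h.py <<'E'
import numpy as np,cv2,pickle
from scipy.spatial.transform import Rotation as R
def K(f):
    F=f["frame"].shape[0]/2/np.tan(np.radians(f["fovy"])/2)
    return np.array([[F,0,f["cx"]],[0,F,f["cy"]],[0,0,1.]])
def cam(f):
    """R (cam->world), camera centre"""
    if "T_wc" in f: return f["T_wc"][:3,:3],f["T_wc"][:3,3]
    r=cv2.Rodrigues(f["rvec"])[0]; return r.T,-r.T@f["tvec"]
def rays(f,px):
    p=cv2.undistortPoints(np.asarray(px,float).reshape(-1,1,2),K(f),f["D"]).reshape(-1,2)
    Rw,c=cam(f); return np.c_[p,np.ones(len(p))]@Rw.T,c
def onplane(f,px,z):
    d,c=rays(f,px); return c+d*((z-c[2])/d[:,2])[:,None]
def cloud(f):
    h,w=f["range_z"].shape; u,v=np.meshgrid(np.arange(w),np.arange(h))
    d,c=rays(f,np.c_[u.ravel(),v.ravel()]); P=c+d*f["range_z"].reshape(-1,1)
    P[f["range_z"].ravel()==0]=np.nan; return P.reshape(h,w,3)
def quat(yaw):
    """tool down, tool y axis at angle yaw from world y"""
    q=(R.from_euler('z',yaw)*R.from_quat([1,0,0,0])).as_quat(); return [q[3],q[0],q[1],q[2]]
def wrist(bot):
    p=np.array(bot.read_ee_pos()); q=bot.read_tcp_rot(); f=bot.grab_frame("wrist")
    T=np.eye(4); T[:3,:3]=R.from_quat([q[1],q[2],q[3],q[0]]).as_matrix(); T[:3,3]=p
    f["T_wc"]=T@f["T_tool_cam"]; return f
def proj(f,P):
    Rw,c=cam(f); r=Rw.T
    return cv2.projectPoints(np.asarray(P,float).reshape(-1,1,3),cv2.Rodrigues(r)[0],-r@c,K(f),f["D"])[0].reshape(-1,2)
E
python3 - <<'E'
from h import *
np.set_printoptions(precision=1,suppress=True)
f=pickle.load(open("top.pkl","rb"))
print("base px",proj(f,[[0,0,0],[157,-605,239]]))
P=cloud(f)
for n,p,z in [("plate",(248,175),14),("se",(183,208),6),("tube",(295,165),42),("foam",(358,157),62),("vial",(293,212),42),("vial",(310,210),42),("drop",(338,211),86),("pip",(364,141),200),("blue",(262,240),6)]:
    print(n,onplane(f,[p],z)[0],P[p[1],p[0]])
for n,(u0,v0,u1,v1),(a,b) in [("plate",(222,158,272,192),(9,30)),("se",(155,195,210,222),(3,60)),("serib",(155,195,210,222),(30,60)),("tuberack",(268,150,322,182),(30,50)),("tubes",(268,145,326,182),(75,110)),("foam",(320,125,392,190),(50,75)),("pip",(340,120,395,160),(120,260)),("vials",(285,203,319,220),(25,60)),("drop",(328,200,350,222),(25,110))]:
    Q=P[v0:v1,u0:u1].reshape(-1,3); Q=Q[(Q[:,2]>a)&(Q[:,2]<b)]
    if len(Q)<4: print(n,len(Q)); continue
    r=cv2.minAreaRect(Q[:,:2].astype(np.float32)); print(n,len(Q),r,"z",np.percentile(Q[:,2],[10,50,90]),"mean",Q.mean(0))
fw=None
E
python3 - <<'E'
import cv2
i=cv2.imread("pics/top0.png")[115:225,150:400]
cv2.imwrite("pics/crop0.png",cv2.resize(i,None,fx=3.2,fy=3.2,interpolation=cv2.INTER_CUBIC))
E
```

```text
base px [[284.7 351.2]
 [512.1 309.8]]
plate [578.5 111.1  14. ] [579.  111.2  10.8]
se [470.7 330.5   6. ] [467.7 324.3  39.4]
tube [605.  -44.9  42. ] [605.3 -45.1  40.5]
foam [ 625.2 -250.6   62. ] [ 624.8 -250.    63.9]
vial [449.3 -33.8  42. ] [449.5 -34.2  39. ]
vial [455.  -89.6  42. ] [455.  -89.6  41.8]
drop [ 447.  -170.7   86. ] [ 448.6 -175.8   65. ]
pip [ 641.1 -228.7  200. ] [ 639.2 -226.4  206.9]
blue [360.4  67.6   6. ] [360.4  67.6   7. ]
plate 842 ((578.6691284179688, 114.40723419189453), (129.74874877929688, 81.32008361816406), 83.94441986083984) z [11.  14.2 17.4] mean [578.9 114.9  14.2]
se 707 ((471.10968017578125, 333.79949951171875), (181.1964874267578, 87.86042785644531), 89.22553253173828) z [ 3.7  6.6 40.7] mean [474.1 330.8  11.6]
serib 106 ((464.4617919921875, 335.8709716796875), (88.74537658691406, 12.192527770996094), 78.66410064697266) z [38.1 41.6 44.4] mean [464.1 335.9  41.3]
tuberack 491 ((607.6691284179688, -43.569007873535156), (57.473079681396484, 135.12924194335938), 2.3463916778564453) z [38.  42.  45.4] mean [604.8 -42.2  41.7]
tubes 102 ((608.3408813476562, -43.889686584472656), (38.98660659790039, 120.41609954833984), 2.3032352924346924) z [87.6 93.6 96.4] mean [607.1 -43.5  93. ]
foam 1679 ((632.2642822265625, -249.856201171875), (165.53733825683594, 142.4743194580078), 78.12773132324219) z [58.1 62.  65.2] mean [ 626.4 -245.1   61.7]
pip 235 ((645.435302734375, -237.2599334716797), (24.67490005493164, 54.599082946777344), 84.89893341064453) z [140.8 205.7 245.8] mean [ 635.9 -234.6  198.3]
vials 57 ((452.7161865234375, -62.42012405395508), (17.092758178710938, 74.06716918945312), 7.266716003417969) z [27.2 41.8 44. ] mean [452.9 -61.4  38.6]
drop 64 ((448.59429931640625, -181.19021606445312), (23.149682998657227, 22.18034553527832), 52.84149932861328) z [37.2 57.8 77.2] mean [ 448.2 -179.1   55.8]
```

View pics/crop0.png

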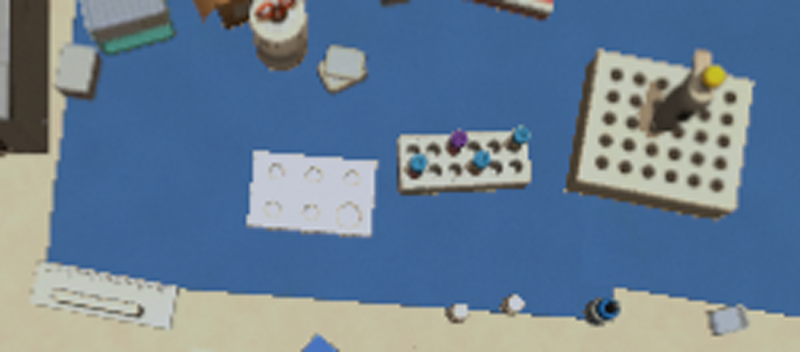

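The plate, rack, rib, tube and cap heights and sizes all match the given dimensions. Now I'll move up over the straightedge and then the plate for close looks with the wrist camera.

```bash
cat >> h.py <<'E'
def ptp(bot,p,yaw):
    """ptp, tool down, choosing the half turn nearest the present joints"""
    c=[]
    for y in (yaw,yaw+np.pi):
        q=bot.solve_ik(list(p),quat(y))
        if q is not None: c.append((np.abs(np.array(q)-bot.read_joint_pos()).max(),y))
    y=min(c)[1]; bot.move_ptp(list(p),quat(y)); return y
E
python3 - <<'E'
from h import *
from plant import bot
np.set_printoptions(precision=2,suppress=True)
p=bot.read_ee_pos(); bot.line_to([p[0],p[1],400],rate=300)
Y=np.radians(78.7)
print(ptp(bot,[430,0,400],Y),bot.read_joint_pos())
print(ptp(bot,[430,325,300],Y),bot.read_joint_pos(),bot.read_t())
f=wrist(bot); pickle.dump(f,open("w1.pkl","wb"))
print(f["T_tool_cam"],f["fovy"],f["D"])
print(proj(f,[[464,336,42],[500,120,14]]))
bot.line_to([480,130,300],rate=250)
g=wrist(bot); pickle.dump(g,open("w2.pkl","wb")); print(proj(g,[[579,114,14],[505,122,0]]),bot.read_t())
cv2.imwrite("pics/w12.png",cv2.resize(np.vstack([f["frame"],g["frame"]]),(400*2*512//1024,600)))
E
```

```text
1.3735741213195374 [ 0.57  0.33 -0.93  1.83  0.29  1.13 -0.66]
1.3735741213195374 [-0.23  0.6  -0.84  1.73  0.51  1.05 -1.45] 4.4333
[[  -0.     -0.95   -0.33   85.55]
 [   1.      0.     -0.      1.05]
 [   0.     -0.33    0.95 -146.03]
 [   0.      0.      0.      1.  ]] 64.72658739519426 [0.02 0.   0.   0.   0.  ]
[[278.23 139.41]
 [321.98 261.59]]
[[326.18 147.93]
 [273.94 150.57]] 5.4917
```

View pics/w12.png

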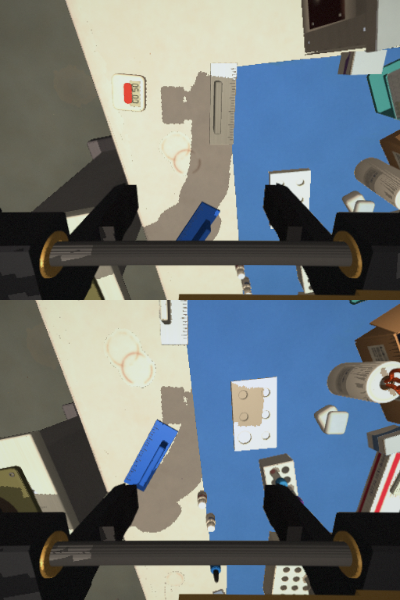

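In the wrist views (two stacked, scaled 0.78), the straightedge is at about (222,103) with its graduated lip to the right, which is away from the robot. The plate is at (255,412) in the lower view, with the wide well at its lower left (245,437). I'll measure both.

```bash
python3 - <<'E'
from h import *
np.set_printoptions(precision=2,suppress=True)
def rect(P,m,n):
    k,l,s,c=cv2.connectedComponentsWithStats(m.astype(np.uint8)); i=1+s[1:,4].argmax(); m=l==i
    Q=P[m]; r=cv2.minAreaRect(Q[:,:2].astype(np.float32)); print(n,m.sum(),r,"z",np.percentile(Q[:,2],[10,50,90])); return m
f=pickle.load(open("w1.pkl","rb")); g=pickle.load(open("w2.pkl","rb"))
P=cloud(f)
near=lambda P,x,y,d:np.hypot(P[...,0]-x,P[...,1]-y)<d
rib=rect(P,near(P,464,336,70)&(P[...,2]>34)&(P[...,2]<50),"rib")
# colour based outline of plate in w2, ray on z=14
for n,F in (("w2",g),("w1",f)):
  Q=cloud(F)
  rect(Q,near(Q,579,114,95)&(Q[...,2]>9)&(Q[...,2]<20),n+" plate depth")
hsv=cv2.cvtColor(g["frame"],cv2.COLOR_BGR2HSV); v,u=np.mgrid[:384,:512]
Z=onplane(g,np.c_[u.ravel(),v.ravel()],14).reshape(384,512,3)
m=near(Z,579,114,88)&((hsv[...,0]<90)|(hsv[...,0]>130)|(hsv[...,1]<60)); rect(Z,m,"plate colour")
hsv=cv2.cvtColor(f["frame"],cv2.COLOR_BGR2HSV)
Z=onplane(f,np.c_[u.ravel(),v.ravel()],6).reshape(384,512,3)
print("table z near se",np.median(P[near(P,430,250,20)][:,2]))
b=rect(P,near(P,470,333,85)&(P[...,2]>3)&(P[...,2]<60)&(hsv[...,1]<70),"se base")
E
```

```text
rib 611 ((464.6095886230469, 336.28594970703125), (89.53177642822266, 11.991010665893555), 78.33023834228516) z [39.63 41.5  42.72]
w2 plate depth 4466 ((578.1396484375, 114.1217041015625), (129.98690795898438, 79.68721008300781), 84.26424407958984) z [12.64 13.81 14.9 ]
w1 plate depth 1350 ((580.7127075195312, 134.5910186767578), (91.81079864501953, 81.50324249267578), 84.62500762939453) z [12.46 13.78 14.82]
plate colour 5144 ((577.3375854492188, 113.8802719116211), (131.862060546875, 81.16352844238281), 84.13864135742188) z [14. 14. 14.]
table z near se -0.1909124262205637
se base 3332 ((475.2958984375, 333.89788818359375), (148.95843505859375, 45.96921157836914), 78.53793334960938) z [ 4.93  6.15 41.37]
```

Both fit within 1 mm. Next: grasp the rib, carry it over, set it down 10 mm short, slide it in until it makes contact, then release.

```bash
python3 - <<'E'
from h import *
from plant import bot
np.set_printoptions(precision=2,suppress=True)
Y=np.radians(90-11.6); s=[464.6,336.2]
ptp(bot,s+[120],Y); bot.line_to(s+[20.5],rate=120); bot.close()
print("gap",bot.read_finger_gap()*88,bot.read_finger_force(),bot.read_ee_pos())
bot.line_to(s+[70],rate=150)
a=np.radians(-5.8); X=np.array([np.cos(a),np.sin(a)]); c=np.array([578.2,114.2])
y2=np.pi/2+a
t=c-84*X
bot.line_to([*t,70],quat(y2),rate=180); bot.line_to([*t,26],rate=100)
print("lower",bot.line_to([*t,19],rate=25,guard=4),bot.read_ee_pos(),bot.read_force())
e=c-70*X; z=bot.read_ee_pos()[2]
print("push",bot.line_to([*e,z],rate=25,guard=5),bot.read_ee_pos(),bot.read_force(),"rib x in plate",(np.array(bot.read_ee_pos()[:2])-c)@X,bot.read_t())
E
```

```text
gap 11.688192763687494 29.999758866615593 [464.55 336.22  20.49]
lower True [495.26 122.97  20.32] [ 0.24 -0.58  5.08]
push True [495.33 122.96  20.29] [-0.49 -0.62  3.47] rib x in plate -83.3308068890572 11.65
```

```bash
python3 - <<'E'
from h import *
from plant import bot
np.set_printoptions(precision=2,suppress=True)
a=np.radians(-5.8); X=np.array([np.cos(a),np.sin(a)]); c=np.array([578.2,114.2])
p=np.array(bot.read_ee_pos()); bot.line_to([p[0],p[1],20.9],rate=20); bot.dwell(.2); print(bot.read_force())
e=c-69*X
print("push",bot.line_to([*e,20.9],rate=20,guard=7),bot.read_ee_pos(),bot.read_force(),"rib x in plate",(np.array(bot.read_ee_pos()[:2])-c)@X,bot.read_t())
bot.dwell(.2);print(bot.read_force(),bot.read_ee_pos())
E
```

```text
[-0.29  0.32 -1.88]
push True [504.16 121.54  20.39] [-0.35  0.76  1.48] rib x in plate -74.39824012409424 12.6333
[1.26 0.35 2.03] [504.13 121.56  20.35]
```

The rib stopped at -74.4 mm, where -74 mm means flush. Release, lift, and look again.

```bash
python3 - <<'E'
from h import *
from plant import bot
np.set_printoptions(precision=2,suppress=True)
bot.gripper_open(); p=np.array(bot.read_ee_pos()); bot.line_to([p[0],p[1],120],rate=120)
bot.line_to([470,120,330],rate=250); bot.dwell(.2)
g=wrist(bot); pickle.dump(g,open("w3.pkl","wb")); print(bot.read_t())
P=cloud(g)
near=lambda x,y,d:np.hypot(P[...,0]-x,P[...,1]-y)<d
def rect(m,n):
    k,l,s,c=cv2.connectedComponentsWithStats(m.astype(np.uint8)); i=1+s[1:,4].argmax(); Q=P[l==i]
    print(n,len(Q),cv2.minAreaRect(Q[:,:2].astype(np.float32)),np.percentile(Q[:,2],[10,50,90]))
rect(near(504,121.6,60)&(P[...,2]>34)&(P[...,2]<50),"rib")
rect(near(579,114,95)&(P[...,2]>10.5)&(P[...,2]<20),"plate")
rect(near(514,121,85)&(P[...,2]>3)&(P[...,2]<9.5),"base")
cv2.imwrite("pics/w3.png",cv2.resize(g["frame"][60:300,150:460],None,fx=2.5,fy=2.5))
E
```

```text
16.25
rib 530 ((504.56329345703125, 122.27543640136719), (87.95479583740234, 12.018630027770996), 84.25994110107422) [39.59 41.46 42.69]
plate 4022 ((578.451904296875, 114.17432403564453), (129.39999389648438, 81.00025177001953), 84.06938934326172) [12.59 13.76 14.89]
base 2344 ((512.9152221679688, 121.59535217285156), (149.69520568847656, 53.26688766479492), 83.96977233886719) [4.73 5.84 6.97]
```

View pics/w3.png

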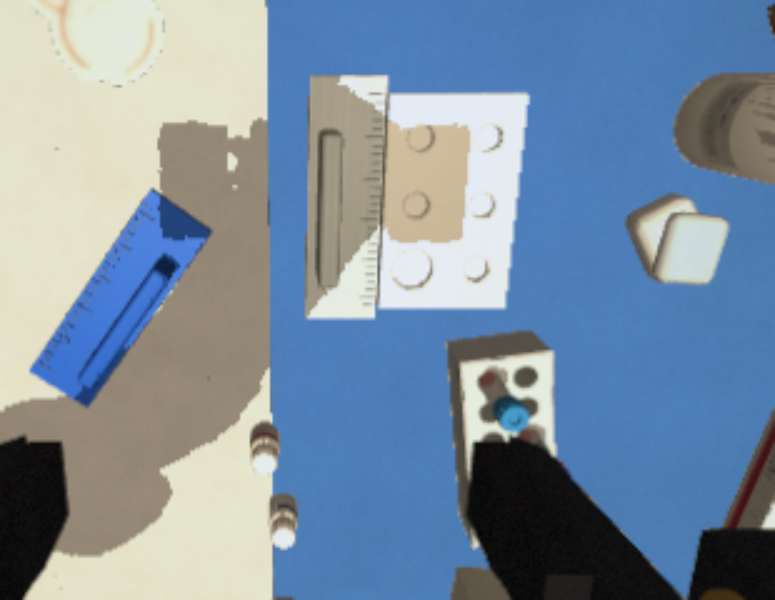

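The straightedge lies flush, with its lip against the plate's near face and its rib at -74.2 mm in the plate frame. The wide well shows at crop pixel (411,269). Now the pipette.

```bash
python3 - <<'E'
from h import *
from plant import bot
np.set_printoptions(precision=2,suppress=True)
g=pickle.load(open("w3.pkl","rb")); print("well",onplane(g,[[411/2.5+150,269/2.5+60]],14))
for p in ([600,-237,420],[580,-237,400]):
    try: print(ptp(bot,p,np.radians(-10)),bot.read_joint_pos(),bot.read_t()); break
    except Exception as e: print(p,repr(e))
bot.dwell(.2); g=wrist(bot); pickle.dump(g,open("w4.pkl","wb")); P=cloud(g)
print(proj(g,[[636,-235,200]]),bot.read_t())
near=np.hypot(P[...,0]-636,P[...,1]+235)<80
for a,b in ((235,260),(212,235),(190,213),(150,185),(100,150),(66,84),(55,66)):
    Q=P[near&(P[...,2]>a)&(P[...,2]<b)]
    if len(Q)>5: print((a,b),len(Q),cv2.minAreaRect(Q[:,:2].astype(np.float32)),Q.mean(0))
cv2.imwrite("pics/w4.png",g["frame"])
E
```

```text
well [[554.29  75.97  14.  ]]
-0.17453292519943295 [ 0.56  0.61 -0.53  1.2   0.29  1.41 -1.68] 17.7
[[251.37 131.17]] 17.95
(235, 260) 290 ((639.427001953125, -240.1745147705078), (19.093910217285156, 18.658123016357422), 79.9070816040039) [ 639.69 -240.25  246.26]
(212, 235) 171 ((638.258056640625, -239.62464904785156), (22.685842514038086, 30.038442611694336), 75.61517333984375) [ 644.18 -240.99  213.81]
(190, 213) 470 ((649.183837890625, -241.87918090820312), (26.12432098388672, 58.0594482421875), 79.61051177978516) [ 657.25 -243.67  204.82]
(55, 66) 4872 ((633.8650512695312, -241.15231323242188), (146.09828186035156, 139.42137145996094), 77.58260345458984) [ 639.07 -236.74   61.88]
```

View pics/w4.png

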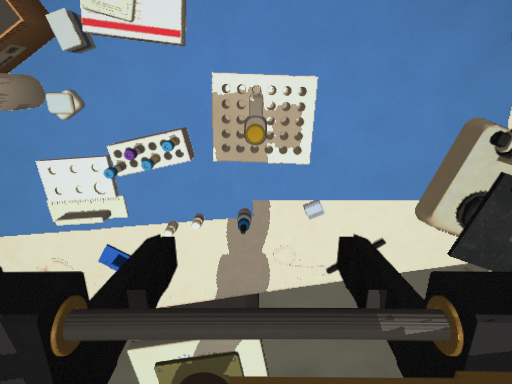

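The wrist view shows the pipette's cap at (255,132) with its finger rest pointing up-image, away from the robot. That gives the axis at (639.5, -240.2), yaw -10.4° and seat height about 7.5 mm. Grasp and lift.

```bash
python3 - <<'E'
from h import *
from plant import bot
np.set_printoptions(precision=2,suppress=True)
a=[639.5,-240.2]; Y=np.radians(-10.4)
bot.line_to(a+[300],quat(Y),rate=200); bot.line_to(a+[187],rate=90,guard=6); print(bot.read_ee_pos(),bot.read_force())
bot.close(); print("gap",bot.read_finger_gap()*88,bot.read_finger_force(),bot.read_force())
bot.line_to(a+[255],rate=60); bot.line_to(a+[317],rate=150); bot.dwell(.2)
print("gap",bot.read_finger_gap()*88,bot.read_finger_force(),bot.read_force(),bot.read_t())
bot.line_to([554.4,76.2,317],rate=130)
bot.line_to([554.4,76.2,255],rate=100); bot.dwell(.3); print(bot.read_ee_pos(),bot.read_t())
for n in ("top","side"):
    f=bot.grab_frame(n); pickle.dump(f,open(n+"2.pkl","wb")); print(n,proj(f,[[554.4,76.2,75],[554.4,76.2,275]]))
    if n=="side": cv2.imwrite("pics/side2.png",cv2.resize(f["frame"][60:240,160:360],None,fx=3,fy=3,interpolation=cv2.INTER_CUBIC))
E
```

```text
[ 639.99 -240.25  187.72] [0.18 0.01 1.03]
gap 26.287183793369994 29.994283540863762 [-0.18  0.11  0.28]
gap 26.30813580705467 29.994627644946377 [-0.37 -0.14 -0.83] 23.1417
[554.64  76.24 255.46] 26.875
top [[258.89 178.88]
 [260.54 166.24]]
side [[245.26 182.09]
 [242.96 119.4 ]]
```

View pics/side2.png

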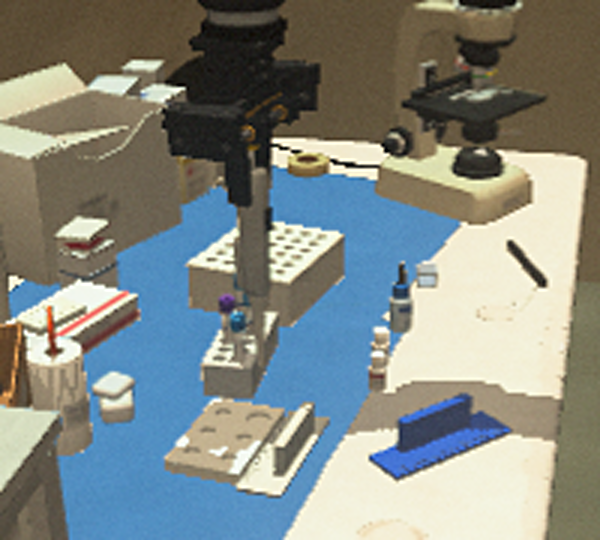

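The side view shows the pipette upright over the plate, with its tip at about crop (256,365), which is full-frame (245,182) and matches the prediction. The straightedge hasn't moved. I'll check the tip more closely with the wrist and side clouds.

```bash
python3 - <<'E'
from h import *
from plant import bot
np.set_printoptions(precision=1,suppress=True)
g=wrist(bot); pickle.dump(g,open("w5.pkl","wb"))
f=pickle.load(open("side2.pkl","rb"))
for n,F in(("side",f),("wrist",g)):
    P=cloud(F); near=np.hypot(P[...,0]-554.4,P[...,1]-76.2)<32
    for z in range(70,270,15):
        Q=P[near&(abs(P[...,2]-z)<7.5)]
        if len(Q)>2: print(n,z,len(Q),"med",np.median(Q,0),"min",Q.min(0)[:2],"max",Q.max(0)[:2])
print(proj(g,[[554.4,76.2,75],[554.4,76.2,14]]))
cv2.imwrite("pics/w5.png",g["frame"])
E
```

```text
side 85 13 med [547.7  78.7  85.7] min [544.8  73. ] max [551.5  81.5]
side 100 13 med [548.1  79.8 101.5] min [544.3  76.4] max [553.5  86.5]
side 115 18 med [547.6  81.1 115.7] min [543.3  74.4] max [553.2  83.6]
side 130 22 med [547.8  81.  131.2] min [543.6  72.7] max [556.  86.]
side 145 21 med [548.4  83.  146.8] min [539.7  73.6] max [555.5  88.8]
side 160 39 med [548.   86.1 162.1] min [537.   75.4] max [570.3  91.4]
side 175 54 med [552.4  86.  175.4] min [536.3  72.9] max [573.9  92.2]
side 190 56 med [550.6  86.6 190.5] min [537.2  74.2] max [573.2  93. ]
side 205 59 med [551.7  84.6 204.3] min [537.6  67.4] max [572.8  91.6]
side 220 47 med [548.9  87.2 219.3] min [537.5  77.9] max [562.6  91.2]
side 235 60 med [546.6  87.1 234.8] min [533.3  77.5] max [566.2  92.8]
side 250 48 med [545.   87.4 248.9] min [532.4  77.5] max [564.9  97.9]
side 265 76 med [549.1  91.4 265.5] min [534.6  52. ] max [585.7 106.7]
wrist 85 16 med [553.5  76.9  86.1] min [551.4  74.5] max [554.1  80. ]
wrist 160 27 med [569.5  73.7 165.1] min [557.4  67.7] max [573.7  88.5]
wrist 175 66 med [573.3  72.9 175.1] min [564.2  68.7] max [574.2  80.4]
wrist 190 74 med [573.5  72.9 189.5] min [571.   68.8] max [574.4  77.6]
wrist 205 19 med [574.   72.8 199.1] min [560.9  69.5] max [574.5  86.9]
wrist 220 7 med [562.5  86.1 224.7] min [556.8  64.4] max [564.3  87. ]
wrist 235 32 med [563.7  85.1 236.5] min [557.6  63.9] max [565.9  87.3]
wrist 250 158 med [563.8  83.7 255.7] min [556.9  52. ] max [569.9  99. ]
wrist 265 1507 med [568.2  71.4 269.5] min [541.5  47.4] max [586.4 102. ]
[[257.  168.5]
 [257.  156.5]]
```

View pics/w5.png

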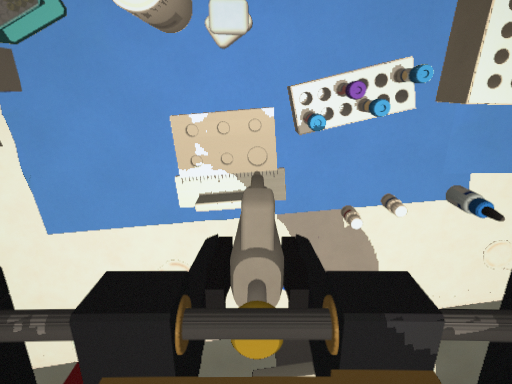

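The wrist view shows the tip near (257,172). The slices suggest it sits a few mm toward the robot. I'll zoom in on both views to triangulate it.

```bash
python3 - <<'E'
from h import *
g=pickle.load(open("w5.pkl","rb"));f=pickle.load(open("side2.pkl","rb"))
a=g["frame"][150:200,232:282];b=f["frame"][145:195,220:270]
cv2.imwrite("pics/tip.png",cv2.resize(np.hstack([a,b]),None,fx=8,fy=8,interpolation=cv2.INTER_NEAREST))
print(cam(g)[1],cam(f)[1])
E
```

```text
[639.1630043   61.18947773 401.33412352] [ 247.04428828 1107.76576628  661.4729706 ]
```

View pics/tip.png

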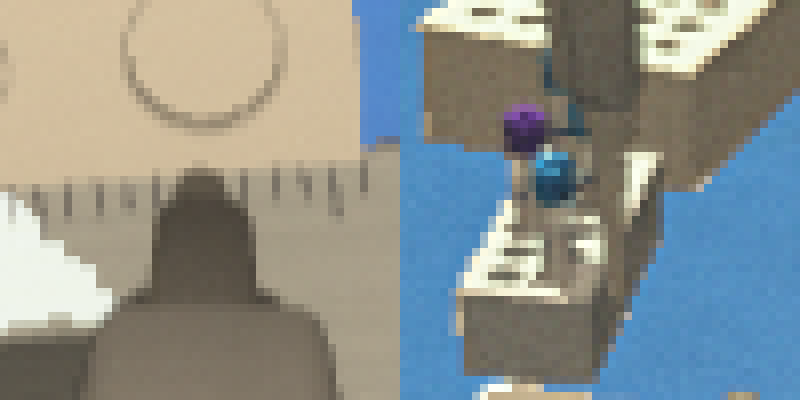

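```bash
python3 - <<'E'
from h import *
from plant import bot
np.set_printoptions(precision=1,suppress=True)
g=pickle.load(open("w5.pkl","rb")); print("tip rim",onplane(g,[[256.5,170.6]],75.3))
p=bot.read_ee_pos(); bot.line_to([p[0]+3.5,p[1],p[2]],rate=30); bot.line_to([p[0]+3.5,p[1],206],rate=40); bot.dwell(.4)
print(bot.read_ee_pos(),bot.read_force(),bot.read_finger_gap()*88)
g=wrist(bot); pickle.dump(g,open("w6.pkl","wb"))
P=cloud(g); near=np.hypot(P[...,0]-554.4,P[...,1]-76.2)<20
for z in range(22,60,5):
    Q=P[near&(abs(P[...,2]-z)<2.5)]
    if len(Q): print(z,len(Q),np.median(Q,0),Q.min(0),Q.max(0))
w=proj(g,[[554.3,76.2,14]])[0]; print("well",w,"tip",proj(g,[[554.3,76.2,26]]),bot.read_t())
u,v=w.round().astype(int); print(u-25,v-25)
cv2.imwrite("pics/tip2.png",cv2.resize(g["frame"][v-25:v+25,u-25:u+25],None,fx=10,fy=10,interpolation=cv2.INTER_NEAREST))
E
```

```text
tip rim [[552.2  77.2  75.3]]
[558.   76.2 206. ] [-0.3  0.3 -1.5] 26.520411677841796
32 6 [556.4  77.   31.1] [555.3  74.5  30.8] [556.7  80.   32.8]
37 6 [556.9  76.9  38. ] [555.8  74.5  35.3] [557.5  79.7  39.1]
42 4 [557.4  76.9  42.5] [556.9  75.4  41.7] [557.7  78.4  42.9]
well [257.6 168.7] tip [[257.6 171.5]] 29.125
233 144
```

View pics/tip2.png

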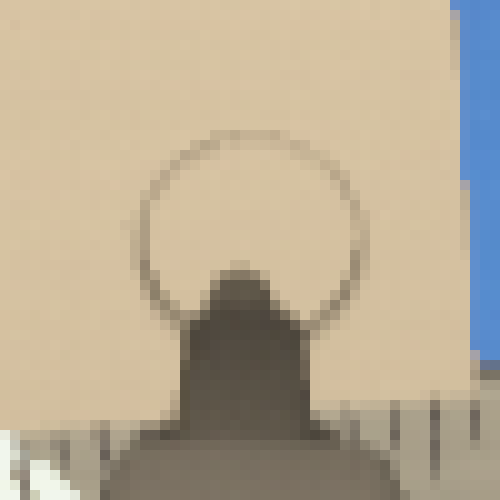

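The tip is centred in y and sits about 1.5–2 mm toward the robot, well within the 6 mm limit. One small correction, then hand in.

```bash
python3 - <<'E'
from plant import bot
bot.line_to([559.6,75.7,204.5],rate=15); bot.dwell(1.0)
print(bot.read_ee_pos(),bot.read_finger_force(),bot.read_force(),bot.read_t())
print(bot.sign_off())
E
```

```text
[559.60118533  75.67497696 204.50191315] 29.99468656999852 [-0.0122748   0.03591818 -1.59987845] 30.425
the job is handed in; nothing more can be done
None
```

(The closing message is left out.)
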